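Set the tilting welding table and load the test plate

TASK

Get the little tilting welding table with the black handle ready for a weld: first swivel the empty table until the pointer at its foot stands on the long line, tilt it, handle edge down, until the hanging pointer on its side plate stands on the long line (30 degrees), and let go of it. Then lay the short thick plate with the weld bead gently on the tilted table, bead up, flat and wholly on it, one short end square up against the ledge, and leave the table at those angles. Do not disturb the thin plate, the bolt or the tape measure.

Things in the scene. Friction and masses are not known exactly. Their poses are not given: they have to be found in the camera images.
- foot: fixed dark steel foot: round plate 140 mm across, 12 mm thick, with a scale sector out to 105 mm on its +y side (robot side). Origin: centre of its underside, on the vertical swivel axis. Ticks every 10 degrees of swivel, -10 to 60; the long wide one (swivel 0) lies along the foot's +y axis. At swivel 0 the table stands square over the foot, its handle along the foot's -x axis
- foot_axis (a point): point on the swivel axis 140 mm above the foot's underside, where the horizontal tilt axis crosses it; axes as the foot
- swivel (a joint): turn of yoke and table on the foot about the vertical, rad, counter-clockwise from above positive, 0 = pointer on the long line. Range -0.5 to 1.1; stiff, stays where it is left (0.7 N m)
- table (a joint): tilt of the table, rad, 0 = level, positive = the edge with the handle and ledge goes down; 0.524 = 30 degrees = hanging pointer on the long line of the side plate (ticks every 10 degrees from 0 to 50). Range -0.2 to 0.95; stiff, stays where it is left (1.2 N m)
- table_top (a point): centre of the upper face of the tilting steel plate, 150 mm (x) by 130 mm (y), 10 mm thick, 12 mm above the tilt axis when level. Axes turn with the table: -x towards ledge and handle (downhill), y along the tilt axis, z out of the face. Yoke plates stand beside it at y = 70 to 82 mm both sides, up to 8 mm above the tilt axis
- ledge (a point): middle of the foot of the ledge, on the upper face: the inner wall of the ledge is the plane x = 0 here (68 mm downhill of table_top). Ledge 130 mm long, 8 mm thick, 12 mm high. Axes as table_top
- handle_grip (a point): middle of the black handle grip that sticks out of the low edge in the middle, on the table's -x side: round, 18 to 20 mm thick, 66 mm long, along the table's x axis; this point is 145 mm from the tilt axis. Axes as table_top
- bead_plate: loose rusty steel plate, 50 mm (x) by 110 mm (y) by 10 mm thick, with a 4 mm high weld bead along its top, 0.42 kg. Origin: centre of its underside, z up
- thin_plate: loose plain flat steel plate, 60 mm (x) by 130 mm (y) by 8 mm, a bystander. Origin: centre of its underside
- bolt: loose steel bolt lying on the worktop, 72 mm long, head 27 mm, a bystander. Origin: centre of its underside
- tape: loose yellow tape measure standing on its edge, 32 x 76 x 67 mm, a bystander. Origin: centre of its underside

How it is judged:
By the outcome, as a careful person would: the job done as asked, in the order asked, and still so for the second after the job is handed in, with the robot touching nothing.
It also fails if it takes over 48 s, if anything falls off the work surface, if the arm or the gripper's body presses on something with over 40 N, if the wrist force passes 120 N, or if a joint passes its speed limit or range.

ROBOT

A 6-joint arm with a two-finger parallel gripper is mounted at the origin on the work surface; the furniture and walls round the work are solid. World frame = base frame: x ahead of the robot, y to its left, z up, the work surface at z = 0. Lengths are in m, angles in rad, forces in N, time in s.
With the tool pointing down it reaches from about 0.275 to 0.725 m from the base axis. Payload 5.6 kg.
Tool frame: the origin (TCP) lies at the very end of the fingers, on their centre line; the grasp point (between the pads) lies 19 mm behind it; z points along the fingers, y is the line along which they close (so a half turn about z gives the same grasp; the last joint's range is limited). The gripper opens to 85 mm and grips with 20 to 120 N. Pads are 22 mm wide; open, the fingers measure 114 mm over their backs; the gripper's body (76 mm by 85 mm) begins 54 mm behind the grasp point. The pads swing forward as they close: fully open they stand 13 mm farther back than shut.
Start: joints at [-0.925, 0.255, 0.108, 0, -1.424, -0.285], TCP at [0.194, -0.515, 0.197] pointing down, gripper open.
Joint ranges: [-2.95, 2.95], [-1.21, 1.97], [-1.09, 1.5], [-2.87, 1.71], [-2.94, -0.07], [-3.05, 3.05]. Speed limits (rad/s): [2.57, 2.57, 3.14, 3.14, 3.14, 3.14].

INTERFACE

Orientations are given as a unit quaternion [w, x, y, z].
In Python, from station import manip, vision, boxes_of, cut_out, mark_of gives the robot as it stands.
- The arm moves only by the tool arm_command, never from a script. Its argument "moves" is a list of rows, each a list of 2 entries, a list of its own where there are three numbers: the shift along the world's x, y, z in cm, then the turn, a rotation vector about the world's x, y, z in degrees. A call has 1 to 12 rows; each row is the pose to reach, as a shift and turn from the pose commanded when the call began; what a row does not reach only later rows make up. A row lasts 1/10 s, in which the tool goes at most 50 mm and 8.59 degrees, less where a joint would pass 70% of its speed; a pose out of reach is approached as far as the arm can. A call with a gripper value outside its range is refused whole. "grip" is the opening, from 0 (shut) to 1 (fully open), set as the call begins (left out, the last holds). The fingers move at their own pace and stop on an object; "grip_force" is the grip in N (left out, the last holds). Time passes only in rows, so rows that repeat a pose let the fingers close. It gives the time, the measured TCP pose, the force, the opening and the grip force at its end, in the units of the state.
- manip.sense(): the state, without advancing time (a new reading comes with each control period).
- vision.snapshot(name): name is "scene" or "top" or "wrist"; returns a dict with "img" (480x640x3 uint8, blue, green, red), "intrinsics" (3x3 intrinsics, pixels), "R" (3x3) and "t" (3): a world point X has camera coordinates R X + t. Camera axes: x right, y down, z forward; pixel columns grow to the right and rows downward; lengths in m; the calibration is good to about 2 mm. A picture is of the moment at which its call begins. There is no depth.
- manip.finish_job(): hands the job in; it is judged then, once.
Trained networks look in a picture, given as the dict that the camera call returned (one of the last four; its "shot" number tells which), for a name from the list of things; names that differ only in an ending like _2 or _b are one class to them, and where a whole thing is asked for, a point or a joint stands for the part that bears it (a point fixed in the world has none). Each returns a list of dicts, best first, with "score" (0 to 1); they miss things now and then, are a little off and sometimes report something else, mostly with a low value. They report only what shows in the picture. A call takes as long as a camera call.
- boxes_of(picture, target): "location" ([x, y, z] in m, in world coordinates, good to about 4 mm: the middle of the surface that is visible of it).
- cut_out(picture, target): "region" (480x640 bool, what is visible of it).
- mark_of(picture, target): "location" ([x, y, z] in m, in world coordinates, good to about 4 mm: a listed point, or the origin of a listed thing).
The state is a dict: "clock": time; "q": joint angles; "dq": joint speeds; "joint_efforts": joint torques, N m; "eef_pos": TCP position; "ee_rot": TCP orientation; "contact_force": force on the tool from outside, world axes, zero at the start; "ft_torque": the same for the moment, N m; "finger_gap": finger opening in m; "gripper_force": force on a finger pad.
Only numpy, scipy, OpenCV 4.12 (cv2) and the standard library are available. Lean on these libraries where they do the work, as an engineer would, in place of code of your own. Each camera call takes 0.05 s, during which the arm holds its last target. There are 200 camera calls.

## Working session

There is one attempt and no reset: what is moved stays moved. The work goes in short steps, Python scripts to look and compute and a tool call to move; the robot and the scene stay as the last step left them, time stands still between calls to the robot, and variables do not carry over. Pictures are saved under pics/ and viewed, at most 10 in all, crops included, and the job is handed in when it is done.

Besides the shell and the picture viewer there is one more tool, called after "Emit:" as name([rows], argument=value, ...), one row to a line, values as JSON. arm_command: Moves the arm, as the interface text tells. Its arguments: {"type":"object","properties":{"moves":{"type":"array"},"grip":{"type":"number"},"grip_force":{"type":"number"}},"required":["moves"]}

```bash
mkdir -p pics; ls
cat > h.py <<'E'
from station import manip, vision, boxes_of, cut_out, mark_of
import numpy as np, cv2
def pix(s,X):
    p=s["intrinsics"]@(s["R"]@np.array(X)+s["t"]); return p[:2]/p[2]
def ray(s,uv,z):
    d=s["R"].T@np.linalg.solve(s["intrinsics"],[uv[0],uv[1],1]); c=-s["R"].T@s["t"]
    return c+d*(z-c[2])/d[2]
E
python3 - <<'E'
from h import *
print(manip.sense())
for n in ["scene","top"]:
    s=vision.snapshot(n); cv2.imwrite(f"pics/{n}0.png",s["img"]); print(n,-s["R"].T@s["t"])
    for t in ["foot","foot_axis","table_top","ledge","handle_grip","bead_plate","thin_plate","bolt","tape"]:
        print(t,[(np.round(m["location"],3),round(m["score"],2)) for m in mark_of(s,t)[:2]])
    for t in ["bead_plate","thin_plate"]:
        r=cut_out(s,t)
        if r: 
            c=max(cv2.findContours(r[0]["region"].astype(np.uint8),0,2)[0],key=cv2.contourArea)
            b=cv2.boxPoints(cv2.minAreaRect(c)); print(t,r[0]["score"],[np.round(ray(s,p,0.01),3)[:2] for p in b])
E
```

```text
pics
{'clock': 0.0, 'q': array([-9.25447894e-01,  2.55744943e-01,  1.07016953e-01, -5.01933793e-04,
       -1.42386968e+00, -2.84640566e-01]), 'dq': array([-0.00195749, -0.00045979, -0.00028237, -0.00039327, -0.00130321,
       -0.00166355]), 'joint_efforts': array([-1.57951222e-04, -3.86627913e+01,  2.37936795e+01,  5.36497772e+00,
       -6.01462933e-03, -8.62904756e-06]), 'eef_pos': array([ 0.19400921, -0.51406032,  0.19639768]), 'ee_rot': array([-1.82004506e-04, -1.79341334e-01,  9.83786467e-01,  9.16354409e-04]), 'contact_force': array([ 0.07874518,  0.53039533, -0.09589666]), 'ft_torque': array([ 0.00581308, -0.03105581, -0.02305096]), 'gripper_force': 0.0, 'finger_gap': 0.08551108890853118}
scene [-0.15567106  0.90426943  1.06973082]
foot [(array([ 0.419,  0.152, -0.002]), 0.65)]
foot_axis [(array([0.421, 0.156, 0.139]), 0.98)]
table_top [(array([0.416, 0.15 , 0.154]), 0.7)]
ledge [(array([0.462, 0.098, 0.148]), 0.73), (array([0.52 , 0.042, 0.127]), 0.5)]
handle_grip [(array([0.519, 0.044, 0.127]), 0.69)]
bead_plate [(array([ 0.446, -0.309, -0.   ]), 0.84)]
thin_plate [(array(
[... 364 characters left out ...]
0.18979706 0.05264946 1.49423244]
foot [(array([0.419, 0.148, 0.004]), 0.9), (array([0.468, 0.103, 0.14 ]), 0.66)]
foot_axis [(array([0.422, 0.154, 0.137]), 0.76)]
table_top [(array([0.418, 0.15 , 0.152]), 0.97)]
ledge [(array([0.465, 0.103, 0.141]), 0.77)]
handle_grip [(array([0.516, 0.046, 0.134]), 0.75)]
bead_plate [(array([ 0.442, -0.307,  0.   ]), 0.73)]
thin_plate []
bolt [(array([ 0.395, -0.04 , -0.001]), 0.71)]
tape [(array([0.46 , 0.403, 0.003]), 0.76)]
bead_plate 0.88 [array([ 0.457, -0.248]), array([ 0.478, -0.357]), array([ 0.429, -0.364]), array([ 0.408, -0.255])]
thin_plate 0.72 [array([ 0.471, -0.064]), array([ 0.481, -0.197]), array([ 0.42 , -0.199]), array([ 0.41 , -0.067])]
```

View pics/scene0.png

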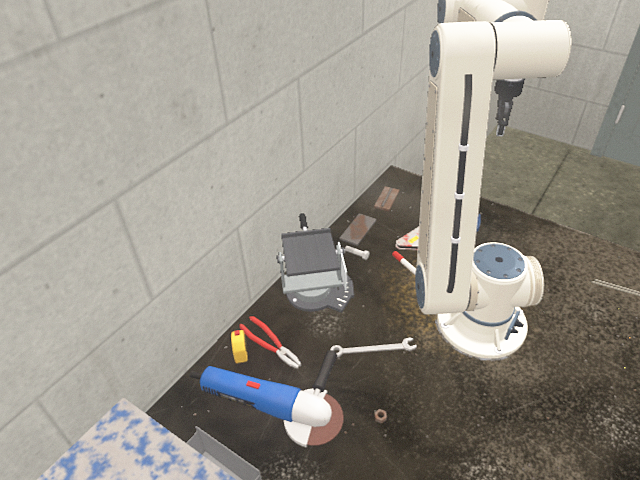

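View pics/top0.png

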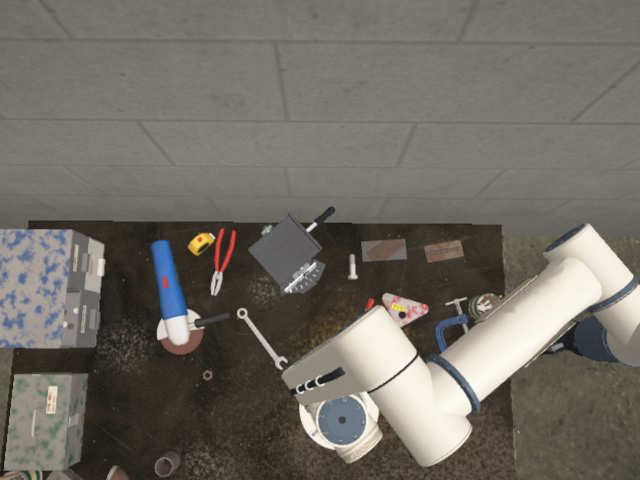

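The scene shows the tilting table at about (315,260), its handle towards the wall at (303,220), and the scale sector at (340,295). The plates are at (385,198) and (358,228), the bolt at (355,252) and the tape at (238,345). Next: zoom on the scale.

Run:
```python
from h import *
a=cv2.imread("pics/scene0.png")[205:325,255:375]; b=cv2.imread("pics/top0.png")[195:305,235:345]
o=np.hstack([cv2.resize(a,(400,400),interpolation=2),cv2.resize(b,(400,400),interpolation=2)]); cv2.imwrite("pics/c0.png",o)
s=vision.snapshot("top")
print([ray(s,p,0) .round(3) for p in [(300,222),(500,222),(330,207)]], pix(s,[.42,.152,.012]),pix(s,[.42,.152,.15]))
w=vision.snapshot("wrist"); print(w["R"],-w["R"].T@w["t"],w["intrinsics"][0,0]); cv2.imwrite("pics/w0.png",w["img"])
```

```text
[array([0.528, 0.116, 0.   ]), array([ 0.533, -0.482,  0.   ]), array([0.575, 0.026, 0.   ])] [286.86297509 257.12308311] [283.54638691 249.14055389]
[[-3.51502985e-01  9.36186710e-01  3.09014033e-04]
 [ 8.99531274e-01  3.37648749e-01  2.77194535e-01]
 [ 2.59401502e-01  9.77126745e-02 -9.60813767e-01]] [ 0.12697031 -0.53953591  0.37337333] 346.83078436995083
```

View pics/c0.png

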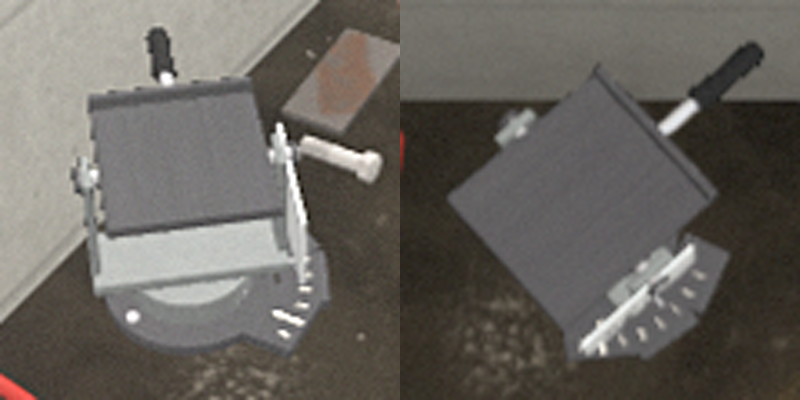

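Run:
```python
from h import *
s=vision.snapshot("scene"); t=vision.snapshot("top")
c=np.array([.42,.152])
for (x,y) in [(286,335),(278,314),(303,324),(290,319),(302,304),(306,290),(308,276),(310,262)]:
    p=ray(s,(255+x*.3,205+y*.3),.012)[:2]; d=p-c; print("scene",p.round(3),np.linalg.norm(d).round(3),np.degrees(np.arctan2(d[1],d[0])).round(1))
for (x,y) in [(605,346),(617,340),(640,336),(656,322),(676,308),(687,293),(702,275)]:
    k=110/400;p=ray(t,(235+(x-400)*k,195+y*k),.012)[:2]; d=p-c; print("top",p.round(3),np.linalg.norm(d).round(3),np.degrees(np.arctan2(d[1],d[0])).round(1))
for p in [(125,295),(600,295)]: pass
```

```text
scene [0.322 0.159] 0.098 175.8
scene [0.339 0.144] 0.081 -174.7
scene [0.317 0.142] 0.103 -174.7
scene [0.329 0.144] 0.092 -174.8
scene [0.329 0.125] 0.095 -163.7
scene [0.334 0.111] 0.095 -154.5
scene [0.341 0.098] 0.096 -145.5
scene [0.348 0.084] 0.1 -136.7
top [0.323 0.137] 0.098 -171.2
top [0.328 0.128] 0.095 -165.1
top [0.332 0.109] 0.098 -154.2
top [0.343 0.097] 0.095 -144.4
top [0.354 0.081] 0.097 -132.8
top [0.366 0.072] 0.096 -123.9
top [0.381 0.06 ] 0.1 -113.1
```

View pics/w0.png

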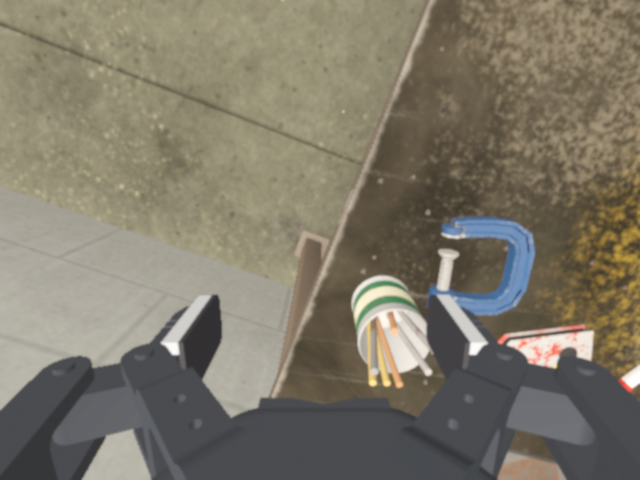

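Run:
```python
from h import *
t=vision.snapshot("top"); w=vision.snapshot("wrist"); s=vision.snapshot("scene")
for z in [-.6,-.7,-.8,-.9,-1.0]:
    print(z,[ray(t,p,z)[:2].round(3) for p in [(510,237),(550,237)]],[ray(w,p,z)[:2].round(3) for p in [(0,188),(280,280)]])
print([ray(s,p,0)[:2].round(3) for p in [(180,370),(395,168)]])
g=cv2.cvtColor(t["img"],6); print(g[215:250:1,530])
print([ray(t,p,0.01)[:2].round(3) for p in [(352,254),(352,279)]])
r=cut_out(t,"bolt"); ys,xs=np.nonzero(r[0]["region"]); print(ray(t,(xs.min(),ys.max()),.01),ray(t,(xs.max(),ys.min()),.01))
```

```text
-0.6 [array([ 0.607, -0.735]), array([ 0.608, -0.901])] [array([ 0.572, -1.342]), array([ 0.56 , -0.518])]
-0.7 [array([ 0.627, -0.772]), array([ 0.628, -0.947])] [array([ 0.618, -1.424]), array([ 0.605, -0.516])]
-0.8 [array([ 0.647, -0.81 ]), array([ 0.648, -0.992])] [array([ 0.664, -1.506]), array([ 0.649, -0.514])]
-0.9 [array([ 0.667, -0.847]), array([ 0.668, -1.038])] [array([ 0.71 , -1.589]), array([ 0.694, -0.511])]
-1.0 [array([ 0.687, -0.885]), array([ 0.688, -1.083])] [array([ 0.755, -1.671]), array([ 0.738, -0.509])]
[array([0.542, 0.525]), array([ 0.504, -0.476])]
[106 106 110 108 101 103 105 103 104 103 103 102 102 104 100  99 101  99
 100  99  98 100  98 104  99  99  99  96  91  88  87  90  93  95  94]
[array([ 0.431, -0.039]), array([ 0.357, -0.039])]Traceback (most recent call last):
  File "<stdin>", line 8, in <module>
IndexError: list index out of range
```

The wrist picture shows only the cup, the clamp and the bench edge. The wall is about 0.6 m out, so hovering over the handle is safe.

Emit:
arm_command([
  [[32,55.5,6],[0,0,112]],
  [[32,55.5,6],[0,0,112]],
  [[32,55.5,6],[0,0,112]],
  [[32,55.5,6],[0,0,112]],
  [[32,55.5,6],[0,0,112]],
  [[32,55.5,6],[0,0,112]],
  [[32,55.5,6],[0,0,112]],
  [[32,55.5,6],[0,0,112]],
  [[32,55.5,6],[0,0,112]],
  [[32,55.5,6],[0,0,112]],
  [[32,55.5,6],[0,0,112]],
  [[32,55.5,6],[0,0,112]],
], grip=0.6)

```text
clock: 2.8
eef_pos: [0.4932, 0.005, 0.2538]
ee_rot: [-0.0, 0.884, -0.468, 0.0]
contact_force: [1.0, -0.7, 0.7]
finger_gap: 0.0509
gripper_force: 0.0
```

Emit:
arm_command([
  [[2.4,3.9,0],[0,0,8.5]],
  [[2.4,3.9,0],[0,0,8.5]],
  [[2.4,3.9,0],[0,0,8.5]],
])

```text
clock: 3.1
eef_pos: [0.5167, 0.0427, 0.2526]
ee_rot: [0.0, 0.915, -0.404, -0.0]
contact_force: [0.7, -0.9, -0.5]
finger_gap: 0.0511
gripper_force: 0.0
```

```bash
cat >> h.py <<'E'
def look(name,out=None,pts=("handle_grip","ledge","table_top","foot_axis","foot")):
    s=vision.snapshot(name)
    for t in pts: print(name,t,[(np.round(m["location"],4),round(m["score"],2)) for m in mark_of(s,t)[:1]])
    if out: cv2.imwrite("pics/"+out,s["img"])
    return s
def st():
    s=manip.sense(); w,x,y,z=s["ee_rot"]
    from scipy.spatial.transform import Rotation as R
    M=R.from_quat([x,y,z,w]).as_matrix()
    print(s["clock"],s["eef_pos"].round(4),"F",s["contact_force"].round(1),"T",s["ft_torque"].round(2),"gap",s["finger_gap"],"\n y",M[:,1].round(3),"z",M[:,2].round(3)); return s
E
python3 - <<'E'
from h import *
st(); look("wrist","w1.png"); look("top",None,("handle_grip",)); look("scene",None,("handle_grip",))
E
```

```text
3.1 [0.5167 0.0427 0.2526] F [ 0.7 -0.9 -0.5] T [-0.1   0.05 -0.  ] gap 0.05109833019676582 
 y [-0.739 -0.674  0.001] z [-0.001 -0.001 -1.   ]
wrist handle_grip [(array([0.5224, 0.0403, 0.1311]), 0.62)]
wrist ledge [(array([0.4672, 0.1003, 0.1512]), 0.61)]
wrist table_top [(array([0.4205, 0.149 , 0.1526]), 0.6)]
wrist foot_axis [(array([0.4177, 0.1471, 0.1382]), 0.79)]
wrist foot [(array([0.417 , 0.1485, 0.0019]), 0.68)]
top handle_grip [(array([0.5158, 0.0453, 0.1293]), 0.88)]
scene handle_grip [(array([0.5206, 0.0451, 0.1296]), 0.71)]
```

View pics/w1.png

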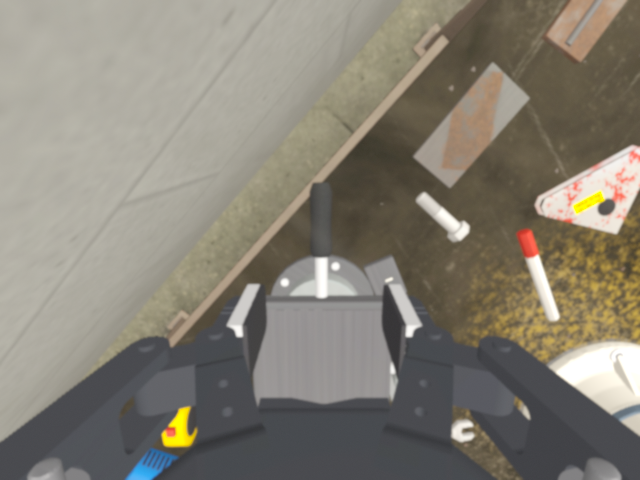

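Picture: the handle is at (320,215), centred between the fingers and in line, with the wall well behind. Going down.

Emit:
arm_command([
  [[0.2,0.1,-5],[0,0,0]],
  [[0.2,0.1,-9],[0,0,0]],
  [[0.2,0.1,-12],[0,0,0]],
  [[0.2,0.1,-14],[0,0,0]],
  [[0.2,0.1,-14],[0,0,0]],
])

```text
clock: 4.1
eef_pos: [0.5163, 0.0423, 0.1103]
ee_rot: [0.002, 0.914, -0.405, -0.003]
contact_force: [-0.3, -0.1, 0.3]
finger_gap: 0.0512
gripper_force: 0.0
```

Emit:
arm_command([
  [[0,0,0],[0,0,0]],
  [[0,0,0],[0,0,0]],
  [[0,0,0],[0,0,0]],
  [[0,0,0],[0,0,0]],
], grip=0.1, grip_force=50)

```text
clock: 4.5
eef_pos: [0.5192, 0.0431, 0.1142]
ee_rot: [-0.001, 0.915, -0.404, 0.001]
contact_force: [-0.4, -0.6, 0.1]
finger_gap: 0.0083
gripper_force: 0.0
```

Run:
```python
from h import *
st(); look("top"); look("scene")
```

```text
4.5 [0.5192 0.0431 0.1142] F [-0.4 -0.6  0.1] T [ 0.01 -0.02 -0.06] gap 0.008253332264831647 
 y [-0.74  -0.673 -0.002] z [ 0.002  0.001 -1.   ]
top handle_grip [(array([0.515 , 0.0464, 0.1304]), 0.6)]
top ledge [(array([0.4672, 0.1025, 0.1412]), 0.67)]
top table_top [(array([0.4197, 0.1474, 0.1524]), 0.72)]
top foot_axis [(array([0.4205, 0.1496, 0.139 ]), 0.7)]
top foot [(array([0.4222, 0.1506, 0.0026]), 0.92)]
scene handle_grip [(array([0.5191, 0.0418, 0.1238]), 0.92)]
scene ledge [(array([0.4639, 0.1004, 0.1488]), 0.65)]
scene table_top [(array([0.4245, 0.1489, 0.1499]), 0.89)]
scene foot_axis [(array([0.4205, 0.1541, 0.1398]), 0.65)]
scene foot [(array([ 4.196e-01,  1.561e-01, -4.000e-04]), 0.74)]
```

Run:
```python
from h import *
s=vision.snapshot("scene");t=vision.snapshot("wrist")
o=np.hstack([cv2.resize(s["img"][185:325,245:385],(400,400),interpolation=2),cv2.resize(t["img"],(400,400)[:2])]); cv2.imwrite("pics/c1.png",o)
print(pix(s,[.519,.043,.114]))
```

```text
[303.54659292 224.6185332 ]
```

View pics/c1.png

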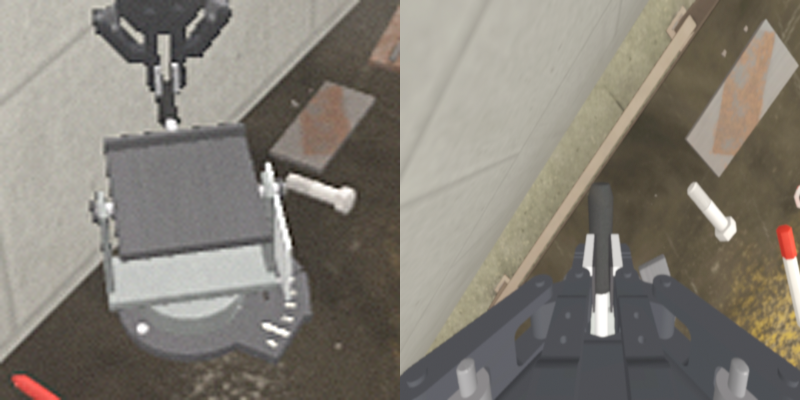

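The crops show the handle between the pads (600,250), but the gap reads 8 mm. Checking whether it really grips.

Emit:
arm_command([
  [[0,0,0],[0,0,0]],
  [[0,0,0],[0,0,0]],
], grip=0)

```text
clock: 5.4
eef_pos: [0.5186, 0.0429, 0.1132]
ee_rot: [-0.0, 0.915, -0.404, 0.0]
contact_force: [0.4, 0.7, -0.2]
finger_gap: -0.0
gripper_force: 0.0
```

Run:
```python
from h import *
st()
```

```text
5.4 [0.5186 0.0429 0.1132] F [ 0.4  0.7 -0.2] T [-0.04  0.04 -0.02] gap -4.7558838634108195e-06 
 y [-0.74  -0.673 -0.   ] z [ 0.  0. -1.]
```

Run:
```python
from h import *
t=vision.snapshot("wrist"); s=vision.snapshot("scene")
o=np.hstack([cv2.resize(t["img"][200:440,220:420],(500,600),interpolation=2),cv2.resize(s["img"][180:260,280:320],(300,600),interpolation=2)]); cv2.imwrite("pics/c2.png",o)
for p in [(.5186,.043,.113),(.5186,.043,.132),(.519,.044,.12)]: print(pix(t,p),pix(s,p))
print(t["R"],-t["R"].T@t["t"])
```

```text
[321.86252982 270.80799257] [303.68200814 224.94169156]
[321.64340979 285.04460519] [303.34105224 219.7325353 ]
[319.94403956 276.55708029] [303.22792407 223.1834141 ]
[[-7.40667623e-01 -6.71871529e-01 -3.46082214e-04]
 [-6.45630300e-01  7.11596689e-01  2.77113095e-01]
 [-1.85938128e-01  2.05472139e-01 -9.60837246e-01]] [ 0.56444355 -0.00918322  0.2893158 ]
```

View pics/c2.png

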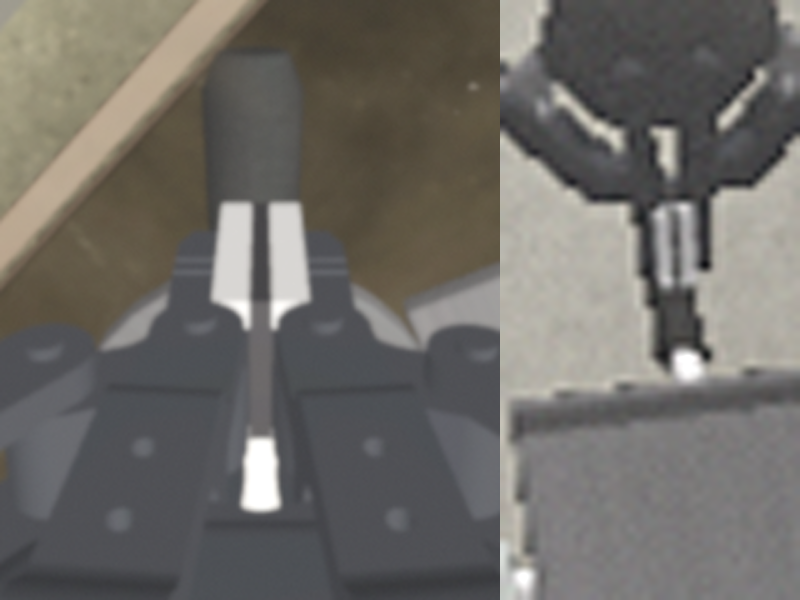

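Run:
```python
from h import *
t=vision.snapshot("wrist"); s=vision.snapshot("scene")
st()
tx=np.array([.673,-.74,0]); P=np.array([.5186,.043,.113])
for d in [0,.01,.02,.03,.04]:
    for k in (-.011,0,.011): print(d,k,pix(t,P+[0,0,d]+k*tx).round(1),pix(s,P+[0,0,d]+k*tx).round(1))
```

```text
5.6 [0.5186 0.0429 0.1132] F [-0.2  0.6 -0. ] T [-0.01  0.   -0.  ] gap -0.00011755768958540797 
 y [-0.74  -0.673  0.   ] z [ 0. -0. -1.]
0 -0.011 [321.9 289.4] [304.1 227.5]
0 0 [321.9 270.8] [303.7 224.9]
0 0.011 [321.8 251.6] [303.2 222.4]
0.01 -0.011 [321.8 297.4] [304.  224.8]
0.01 0 [321.8 277.9] [303.5 222.2]
0.01 0.011 [321.7 257.8] [303.  219.6]
0.02 -0.011 [321.7 306.3] [303.8 222.1]
0.02 0 [321.6 285.9] [303.3 219.5]
0.02 0.011 [321.6 264.7] [302.9 216.9]
0.03 -0.011 [321.6 316.2] [303.6 219.3]
0.03 0 [321.5 294.8] [303.1 216.7]
0.03 0.011 [321.4 272.5] [302.7 214.1]
0.04 -0.011 [321.4 327.4] [303.4 216.5]
0.04 0 [321.3 304.8] [303.  213.9]
0.04 0.011 [321.3 281.3] [302.5 211.3]
```

The true fingertips show about 36 mm above the reported TCP: both views put them at z ≈ 0.148, above the handle. So I'll open, go 37 mm lower and grip again.

Emit:
arm_command([
  [[0,0,0.5],[0,0,0]],
  [[0,0,0.5],[0,0,0]],
  [[0,0,0.5],[0,0,0]],
  [[0,0,-1],[0,0,0]],
  [[0,0,-2.5],[0,0,0]],
  [[0,0,-3.6],[0,0,0]],
  [[0,0,-3.6],[0,0,0]],
], grip=0.6)

```text
clock: 6.3
eef_pos: [0.5173, 0.0427, 0.0756]
ee_rot: [0.001, 0.915, -0.404, -0.001]
contact_force: [0.4, -0.0, -0.0]
finger_gap: 0.0513
gripper_force: 0.0
```

Emit:
arm_command([
  [[0,0,0],[0,0,0]],
  [[0,0,0],[0,0,0]],
  [[0,0,0],[0,0,0]],
  [[0,0,0],[0,0,0]],
  [[0,0,0],[0,0,0]],
], grip=0.1)

```text
clock: 6.8
eef_pos: [0.5195, 0.0433, 0.0782]
ee_rot: [-0.001, 0.915, -0.404, 0.001]
contact_force: [0.1, 0.8, 4.9]
finger_gap: 0.0165
gripper_force: 49.0
```

Run:
```python
from h import *
st()
```

```text
6.8 [0.5195 0.0433 0.0782] F [0.1 0.8 4.9] T [ 0.45 -0.11 -0.01] gap 0.016522985024033574 
 y [-0.739 -0.673 -0.002] z [ 0.002  0.001 -1.   ]
```

Emit:
arm_command([
  [[-0.72,-0.62,0],[0,0,-3.7]],
  [[-1.48,-1.18,0],[0,0,-7.4]],
  [[-2.28,-1.7,0],[0,0,-11.1]],
  [[-3.11,-2.17,0],[0,0,-14.8]],
  [[-3.96,-2.58,0],[0,0,-18.5]],
  [[-4.84,-2.93,0],[0,0,-22.2]],
  [[-5.74,-3.23,0],[0,0,-25.9]],
  [[-6.66,-3.47,0],[0,0,-29.6]],
  [[-7.59,-3.65,0],[0,0,-33.3]],
  [[-8.53,-3.76,0],[0,0,-37]],
  [[-8.53,-3.76,0],[0,0,-37]],
  [[-8.53,-3.76,0],[0,0,-37]],
])

```text
clock: 8.0
eef_pos: [0.4338, 0.0059, 0.0781]
ee_rot: [-0.001, 0.74, -0.673, 0.0]
contact_force: [-1.2, 4.1, 6.8]
finger_gap: 0.0168
gripper_force: 49.9
```

Run:
```python
from h import *
st(); s=look("scene"); t=look("top")
o=np.hstack([cv2.resize(s["img"][225:315,285:375],(400,400),interpolation=2),cv2.resize(t["img"][195:305,245:355],(400,400),interpolation=2)]); cv2.imwrite("pics/c3.png",o)
```

```text
8.0 [0.4338 0.0059 0.0781] F [-1.2  4.1  6.8] T [ 1.17  0.55 -0.34] gap 0.016840907216392254 
 y [-0.996 -0.094 -0.001] z [ 0.001  0.001 -1.   ]
scene handle_grip [(array([0.4338, 0.0042, 0.1277]), 0.89)]
scene ledge [(array([0.4269, 0.0826, 0.1503]), 0.92)]
scene table_top [(array([0.4224, 0.1467, 0.1505]), 0.58)]
scene foot_axis [(array([0.4211, 0.1536, 0.1394]), 0.74)]
scene foot [(array([0.4217, 0.1544, 0.0013]), 0.7)]
top handle_grip []
top ledge [(array([0.425 , 0.0855, 0.1404]), 0.56)]
top table_top []
top foot_axis []
top foot []
```

View pics/c3.png

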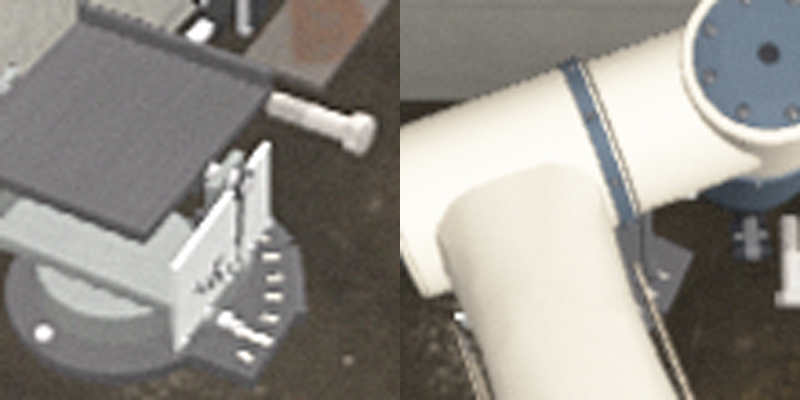

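The pointer at (225,315) lines up with the long tick (235–270, 320–343), so the swivel is set. Now the tilt.

Emit:
arm_command([
  [[-0.03,0.34,-0.75],[2.92,0.28,0]],
  [[-0.07,0.71,-1.47],[5.85,0.56,0]],
  [[-0.11,1.12,-2.18],[8.77,0.84,0]],
  [[-0.15,1.56,-2.86],[11.7,1.13,0]],
  [[-0.2,2.04,-3.52],[14.62,1.41,0]],
  [[-0.25,2.56,-4.16],[17.55,1.69,0]],
  [[-0.3,3.1,-4.77],[20.47,1.97,0]],
  [[-0.35,3.67,-5.35],[23.4,2.25,0]],
  [[-0.35,3.67,-5.35],[23.4,2.25,0]],
  [[-0.35,3.67,-5.35],[23.4,2.25,0]],
])

```text
clock: 9.6
eef_pos: [0.4304, 0.0435, 0.0236]
ee_rot: [-0.138, 0.723, -0.66, -0.152]
contact_force: [2.2, 5.7, -1.4]
finger_gap: 0.0169
gripper_force: 48.9
```

Run:
```python
from h import *
st(); s=look("scene"); w=look("wrist","w2.png")
cv2.imwrite("pics/s3.png",s["img"])
o=cv2.resize(s["img"][230:310,280:380],(750,600),interpolation=2); cv2.imwrite("pics/c4.png",o)
```

```text
9.6 [0.4304 0.0435 0.0236] F [ 2.2  5.7 -1.4] T [ 0.76 -1.03 -0.63] gap 0.01690581990579386 
 y [-0.996 -0.092  0.001] z [-0.038  0.401 -0.916]
scene handle_grip [(array([0.4321, 0.0266, 0.0702]), 0.65)]
scene ledge [(array([0.423 , 0.0854, 0.1219]), 0.85)]
scene table_top [(array([0.4211, 0.141 , 0.1489]), 0.7)]
scene foot_axis [(array([0.4221, 0.1533, 0.1399]), 0.66)]
scene foot [(array([0.4227, 0.1516, 0.0008]), 0.55)]
wrist handle_grip [(array([0.4365, 0.0221, 0.0692]), 0.57)]
wrist ledge []
wrist table_top []
wrist foot_axis []
wrist foot [(array([ 0.4195,  0.1502, -0.0024]), 0.64)]
```

View pics/c4.png

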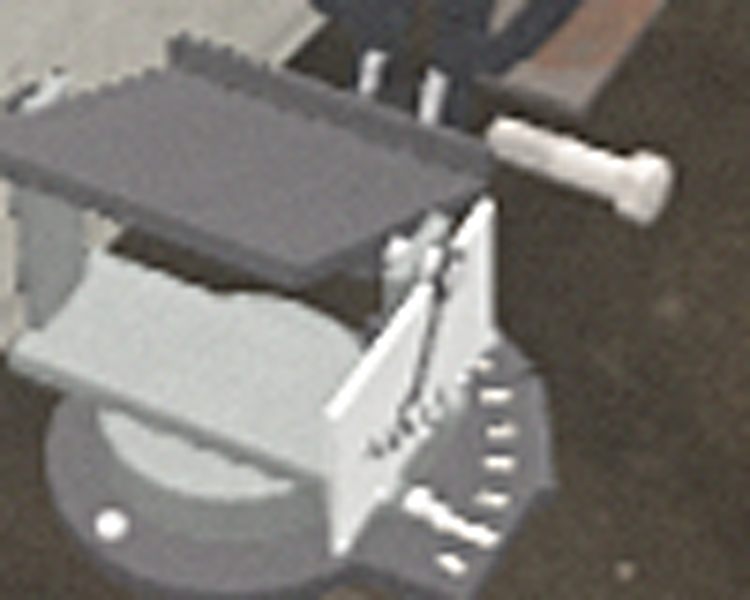

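The hanging pointer at (410,405) stands about on the third tick from the left (408,425), which is the 30° tick counting from the right. I'll check with an edge fit of the plate.

```bash
cat > fit.py <<'E'
from h import *
from scipy.optimize import differential_evolution as DE
def fit(s,C=(.4205,.1525,.14)):
    g=cv2.GaussianBlur(cv2.cvtColor(s["img"],6).astype(np.float32),(0,0),0.8)
    gx,gy=cv2.Sobel(g,5,1,0)/8,cv2.Sobel(g,5,0,1)/8; k=np.linspace(.05,.95,40)
    E=[((.075,.065,.012),(.075,-.065,.012)),((.075,.065,.002),(.075,-.065,.002)),((.075,.065,.012),(-.06,.065,.012)),((.075,-.065,.012),(-.06,-.065,.012)),((-.076,-.065,.024),(-.076,.065,.024)),((-.068,.063,.012),(-.068,-.063,.012))]
    def P(th,a):  # table axes: x uphill at world angle a, tilt th (uphill raised)
        x=np.array([np.cos(a)*np.cos(th),np.sin(a)*np.cos(th),np.sin(th)]); y=np.array([-np.sin(a),np.cos(a),0]); return np.c_[x,y,np.cross(x,y)]
    def cost(v):
        M=P(np.radians(v[0]),np.radians(v[1])); c=np.array(C)+v[2:5]*1e-3; t=0
        for p,q in E:
            X=(c+M@(np.outer(1-k,p)+np.outer(k,q)).T.T if 0 else c+(np.outer(1-k,p)+np.outer(k,q))@M.T)
            uv=(s["R"]@X.T).T+s["t"]; uv=(s["intrinsics"]@uv.T).T; uv=(uv[:,:2]/uv[:,2:]).astype(np.float32)
            d=uv[-1]-uv[0]; n=np.array([-d[1],d[0]])/np.linalg.norm(d)
            G=[cv2.remap(a,uv[:,:1],uv[:,1:],1).ravel() for a in (gx,gy)]
            t-=abs(G[0]*n[0]+G[1]*n[1]).mean()
        return t+.05*np.sum(v[2:5]**2)/4
    r=DE(cost,[(15,45),(85,107),(-4,4),(-4,4),(-3,3)],seed=1,maxiter=150,tol=1e-8); 
    print("tilt, uphill dir, dC mm:",r.x.round(2),r.fun); 
    for th in (24,27,30,33): print(th, min(DE(lambda u:cost(np.r_[th,u]),[(85,107),(-4,4),(-4,4),(-3,3)],seed=1,maxiter=40).fun for _ in [0]).round(2),end="; ")
E
python3 - <<'E'
from fit import *
s=vision.snapshot("scene"); fit(s)
E
```

```text
tilt, uphill dir, dC mm: [26.5  93.74 -0.51  3.99 -1.44] -85.77262676661095
24 -77.29; 27 -84.69; 30 -80.27; 33 -59.93;
```

Emit:
arm_command([
  [[0,0,0],[0,0,0]],
  [[0,0,0],[0,0,0]],
  [[0,0,0],[0,0,0]],
  [[0.1,-1.2,2.7],[0,0,0]],
  [[0.3,-2.8,6.4],[0,0,0]],
  [[0.4,-4,9.2],[0,0,0]],
  [[0.4,-4.5,13],[-6,0,0]],
  [[0.4,-4.5,17],[-12,-1,0]],
  [[0.4,-4.5,19],[-18,-2,0]],
  [[0.4,-4.5,20],[-23.4,-2.2,0]],
  [[0.4,-4.5,20],[-23.4,-2.2,0]],
], grip=0.6)

```text
clock: 11.35
eef_pos: [0.434, -0.0013, 0.2252]
ee_rot: [0.0, 0.741, -0.672, 0.001]
contact_force: [-0.6, 0.1, -0.1]
finger_gap: 0.0514
gripper_force: 0.0
```

Emit:
arm_command([
  [[-4,2,0],[0,0,-8]],
  [[-8,5,0],[0,0,-16]],
  [[-12,8,0],[0,0,-24]],
  [[-15.5,11,0],[0,0,-32]],
  [[-15.5,14,0],[0,0,-40]],
  [[-15.5,14,0],[0,0,-48]],
  [[-15.5,14,-2],[0,0,-56]],
  [[-15.5,14,-4],[0,0,-64]],
  [[-15.5,14,-5],[0,0,-72]],
  [[-15.5,14,-6],[0,0,-80]],
  [[-15.5,14,-6],[0,0,-88]],
  [[-15.5,14,-6],[0,0,-95]],
], grip=1)

```text
clock: 12.55
eef_pos: [0.2782, 0.1362, 0.1628]
ee_rot: [-0.001, -0.026, 1.0, -0.0]
contact_force: [0.0, 0.3, -0.1]
finger_gap: 0.0855
gripper_force: 0.0
```

Run:
```python
from h import *
st(); w=look("wrist",None); s=vision.snapshot("scene"); cv2.imwrite("pics/s4.png",s["img"])
cv2.imwrite("pics/w3.png",w["img"]);print(pix(w,(.34,.145,.1)))
```

```text
12.55 [0.2782 0.1362 0.1628] F [ 0.   0.3 -0.1] T [-0.02 -0.01  0.05] gap 0.0854991401120063 
 y [-0.051  0.999 -0.   ] z [-0.002 -0.    -1.   ]
wrist handle_grip [(array([0.435 , 0.0215, 0.0729]), 0.79)]
wrist ledge [(array([0.4254, 0.0881, 0.1208]), 0.7)]
wrist table_top [(array([ 0.45  , -0.1339,  0.0013]), 0.45)]
wrist foot_axis []
wrist foot [(array([4.187e-01, 1.530e-01, 1.000e-04]), 0.81)]
[331.42173436 319.45983906]
```

View pics/w3.png

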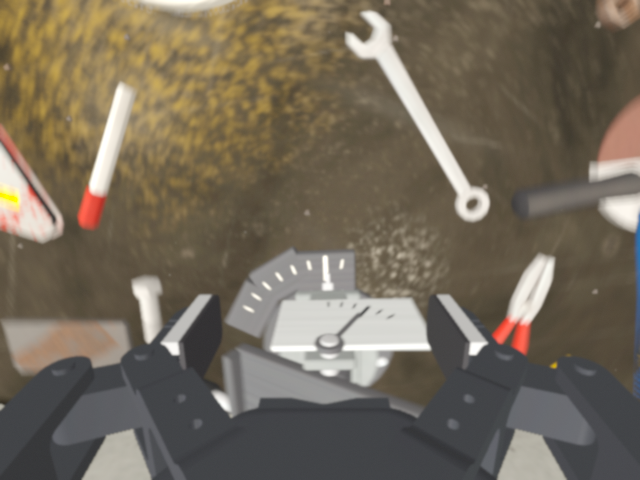

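The wrist view is good. The swivel pointer (328,286) lies on the long tick (326,270). The tilt needle runs from (330,342) to (367,309), and its ticks start at (330,305). I'll measure both numerically by rectifying the plate plane.

```bash
cat > rect.py <<'E'
from h import *
def polar(w,O,e1,e2,rs,angs):
    # intensity at O + r*(sin a e1 + cos a e2)
    A,Rr=np.meshgrid(np.radians(angs),rs); X=O+Rr[...,None]*(np.sin(A)[...,None]*e1+np.cos(A)[...,None]*e2)
    p=(X.reshape(-1,3)@w["R"].T+w["t"])@w["intrinsics"].T; uv=(p[:,:2]/p[:,2:]).astype(np.float32)
    return cv2.remap(cv2.cvtColor(w["img"],6),uv[:,:1],uv[:,1:],1).reshape(A.shape)
def meas(w,a0=-174.5,C=(.4205,.1525,.14),pl=.083):
    a=np.radians(a0); uy=np.array([np.cos(a),np.sin(a),0]); ux=np.array([uy[1],-uy[0],0]); C=np.array(C); Z=np.array([0,0,1.])
    # hub pixel: find offset of plane hub
    hub=C+pl*uy; print("hub pix",pix(w,hub).round(1))
    return hub,ux,uy,Z
E
python3 - <<'E'
from rect import *
import pickle
w=vision.snapshot("wrist"); pickle.dump(w,open("w3.pkl","wb"))
hub,ux,uy,Z=meas(w)
for r in (.02,.025,.03,.035,.04,.045,.05,.055,.06):
    print(r,polar(w,hub,ux,-Z,[r],np.arange(-10,66,2))[0])
F=np.array([.4205,.1525,.012])
for r in (.075,.08,.085,.09,.095,.1): print(r,polar(w,F,ux,uy,[r],np.arange(-8,8.1,1))[0])  # ang>0 = cw?
E
```

```text
hub pix [330.2 345.5]
0.02 [212 211 210 210 210 211 211 212 212 212 210 203 189 165 137 115 108 115
 138 170 195 208 212 214 214 214 215 215 215 216 217 216 216 216 216 216
 215 215]
0.025 [215 215 215 215 215 214 215 215 215 214 215 214 212 203 181 147 118 108
 121 158 192 208 213 214 214 214 214 214 214 214 214 214 214 215 216 216
 216 216]
0.03 [215 214 215 215 215 215 215 215 215 215 215 215 215 213 207 184 142 113
 116 152 191 209 214 214 214 214 213 213 213 213 213 213 214 213 213 215
 215 216]
0.035 [215 215 215 215 215 215 215 214 214 215 215 215 215 215 215 206 174 126
 110 141 189 211 215 215 214 214 214 214 214 213 213 213 213 213 213 213
 214 214]
0.04 [211 211 211 211 211 211 211 211 211 211 211 211 211 211 211 209 193 145
 111 131 185 211 216 216 216 216 216 215 215 214 214 214 214 213 214 213
 213 213]
0.045 [214 214 214 214 214 215 215 215 215 215 214 214 214 214 213 212 207 170
 117 120 161 198 211 212 213 214 215 216 216 216 216 215 215 214 214 213
 213 214]
0.05 [215 215 215 214 215 214 214 214 214 214 215 215 215 215 215 215 214 191
 141 111 127 199 211 211 211 211 212 212 213 214 216 216 216 215 214 214
 214 213]
0.055 [213 213 212 212 211 211 213 213 214 210 208 212 213 213 210 205 212 211
 200 129 126 203 215 215 213 203 208 211 211 211 205 205 215 217 216 215
 215 215]
0.06 [214 214 214 214 190 188 214 214 214 186 182 214 215 214 186 177 213 214
 207 143 119 201 213 213 185 164 209 214 211 187 153 198 212 214 216 216
 216 216]
0.075 [148 149 154 170 188 213 237 251 244 210 175 157 150 148 148 148 148]
0.08 [148 149 149 156 205 251 255 254 233 188 155 149 149 148 149 149 149]
0.085 [149 149 149 152 188 247 255 249 205 164 151 149 149 149 148 149 148]
0.09 [148 149 147 148 177 250 255 253 191 150 147 148 147 148 149 176 208]
0.095 [147 148 147 148 162 236 255 254 190 149 148 148 147 147 151 200 251]
0.1 [147 148 147 147 159 230 255 252 186 149 147 147 147 147 147 162 191]
```

```bash
cat >> rect.py <<'E'
from scipy.optimize import least_squares, minimize_scalar
def swivel(w):
    F=np.array([.4205,.1525,.012]); a=np.radians(-173.); uy=np.array([np.cos(a),np.sin(a),0]); ux=np.array([uy[1],-uy[0],0])
    # foot angle f ccw -> a = -f ; tick positions
    pts=[];lab=[]
    for r in (.092,.096):
        for f in range(-10,41,10):
            g=np.arange(-f-4,-f+4.01,.1); I=polar(w,F,ux,uy,[r],g)[0].astype(float); I=np.clip(I-np.median(I)-25,0,None)
            if I.max()<20: continue
            c=np.radians((I*g).sum()/I.sum()); pts.append(F+r*(np.sin(c)*ux+np.cos(c)*uy)); lab.append((r,f))
    pts=np.array(pts)[:,:2]; lab=np.array(lab)
    res=lambda v:(np.r_[v[0],v[1]]+(lab[:,0]*v[3])[:,None]*np.c_[np.cos(v[2]+np.radians(lab[:,1])),np.sin(v[2]+np.radians(lab[:,1]))]-pts).ravel()*1e3
    res2=lambda v:np.r_[res(v),(v[3]-1)*300]
    s=least_squares(res2,[.4205,.1525,np.radians(-173),1]); print("foot c",s.x[:2].round(4),"y dir",np.degrees(s.x[2]).round(2),"scale",s.x[3].round(3),"rms",np.sqrt(np.mean(s.fun**2)).round(2),len(lab))
    return s.x
def needle(w,C,a):
    uy=np.array([np.cos(a),np.sin(a),0]); ux=np.array([uy[1],-uy[0],0]); g=np.arange(5,60,.2)
    for pl in (.082,.084,.086,.088,.090):
        hub=np.r_[C[:2],.14]+pl*uy; o=[]
        for r in (.02,.025,.03,.035,.04,.045):
            I=np.clip(195-polar(w,hub,ux,np.array([0,0,-1.]),[r],g)[0].astype(float),0,None); o.append((I*g).sum()/I.sum())
        rr=np.array([.02,.025,.03,.035,.04,.045]); A=np.radians(o); k=np.polyfit(rr*np.cos(A),rr*np.sin(A),1)
        print(pl,"hub",pix(w,hub).round(1),np.round(o,1),"line dir",np.degrees(np.arctan(k[0])).round(2),"off mm",(k[1]*1e3).round(2))
    hub=np.r_[C[:2],.14]+.082*uy; o=[]
    for f in range(0,51,10):
        g2=np.arange(f-5,f+5,.1); I=np.clip(205-polar(w,hub,ux,np.array([0,0,-1.]),[.06],g2)[0].astype(float),0,None); o.append((I*g2).sum()/I.sum())
    print("ticks",np.round(o,1))
E
python3 - <<'E'
from rect import *
import pickle; w=pickle.load(open("w3.pkl","rb"))
x=swivel(w); needle(w,x[:2],x[2])
F=np.r_[x[:2],.012]; uy=np.array([np.cos(x[2]),np.sin(x[2]),0]); ux=np.array([uy[1],-uy[0],0])
for z in (.012,.016):
  F[2]=z
  for r in (.07,.072,.074,.076,.078,.08,.084,.09): print(z,r,polar(w,F,ux,uy,[r],np.arange(-6,6.1,.75))[0])
# top edge of side plate
g=cv2.cvtColor(w["img"],6).astype(float); gy=np.diff(g,axis=0)
E=[(c,335+np.argmin(gy[335:362,c])+.5,gy[335:362,c].min()) for c in range(275,425,8)]; print([(a,b,int(d)) for a,b,d in E])
E
```

```text
foot c [0.4203 0.1524] y dir -172.87 scale 0.999 rms 0.21 12
0.082 hub [326.6 346.8] [26.5 27.5 28.1 28.6 28.9 29.3] line dir 31.39 off mm -2.02
0.084 hub [326.4 344.1] [31.3 31.3 31.3 31.3 31.3 32. ] line dir 32.22 off mm -0.49
0.086 hub [326.2 341.4] [36.2 35.1 34.6 34.1 34.1 34.5] line dir 32.88 off mm 1.17
0.088 hub [326.  338.8] [41.  39.1 37.7 36.9 37.1 37.4] line dir 34.2 off mm 2.53
0.09 hub [325.8 336.1] [46.  43.  41.  40.3 40.2 35.5] line dir 29.33 off mm 7.03
ticks [ 1.4 11.2 21.3 31.2 41.5 51.8]
0.012 0.07 [149 153 177 211 236 249 254 255 254 254 254 254 252 243 220 189 163]
0.012 0.072 [151 154 172 201 228 242 247 250 252 253 253 249 243 232 210 181 160]
0.012 0.074 [150 151 158 175 194 205 214 230 245 251 248 233 211 193 175 160 152]
0.012 0.076 [147 146 146 150 162 190 221 241 250 253 244 220 184 158 149 147 146]
0.012 0.078 [147 146 146 149 166 209 246 255 255 254 240 211 175 154 148 147 147]
0.012 0.08 [149 149 149 151 169 209 245 255 255 253 239 209 174 154 149 149 149]
0.012 0.084 [148 148 148 149 155 195 243 255 255 246 221 189 162 151 148 148 147]
0.012 0.09 [14
[... 608 characters left out ...]
1 234 202 168 150 147 147 147]
0.016 0.09 [151 151 150 150 153 180 235 255 255 250 207 164 151 150 150 150 150]
[(275, np.float64(350.5), -43), (283, np.float64(355.5), -39), (291, np.float64(358.5), -39), (299, np.float64(361.5), -39), (307, np.float64(349.5), -40), (315, np.float64(348.5), -29), (323, np.float64(343.5), -43), (331, np.float64(344.5), -49), (339, np.float64(340.5), -3), (347, np.float64(348.5), -42), (355, np.float64(347.5), -20), (363, np.float64(347.5), -22), (371, np.float64(347.5), -21), (379, np.float64(347.5), -43), (387, np.float64(347.5), -44), (395, np.float64(347.5), -66), (403, np.float64(347.5), -69), (411, np.float64(347.5), -70), (419, np.float64(347.5), -67)]
```

Tilt needle: about 30.3° against the ticks. Swivel pointer: within about 1° of the long line. Both good. Now to the bead plate.

Emit:
arm_command([
  [[0,-4,1],[0,0,8.2]],
  [[1,-8,1],[0,0,16.4]],
  [[2,-12,1],[0,0,24.6]],
  [[4,-16,1],[0,0,32.8]],
  [[6,-20,1],[0,0,41]],
  [[8,-24,1],[0,0,49]],
  [[10,-28,1],[0,0,57]],
  [[12,-32,0],[0,0,65]],
  [[14,-36,-1],[0,0,73]],
  [[16,-40,-2],[0,0,81]],
  [[16.5,-44.2,-3],[0,0,89.5]],
  [[16.5,-44.2,-3],[0,0,98]],
], grip=0.85)

```text
clock: 14.15
eef_pos: [0.4358, -0.2801, 0.1391]
ee_rot: [-0.0, -0.668, 0.744, 0.0]
contact_force: [0.5, 0.8, 0.8]
finger_gap: 0.0728
gripper_force: 0.0
```

```bash
cat > bp.py <<'E'
from h import *
def bead(s,z=.01,t="bead_plate"):
    print(s_:=[(np.round(m["location"],4),round(m["score"],2)) for m in mark_of(s,t)[:1]])
    r=cut_out(s,t)
    if r:
        c=max(cv2.findContours(r[0]["region"].astype(np.uint8),0,2)[0],key=cv2.contourArea)[:,0]
        P=np.array([ray(s,p,z)[:2] for p in c])*1000
        (cx,cy),(a,b),an=cv2.minAreaRect(P.astype(np.float32)); bx=cv2.boxPoints(((cx,cy),(a,b),an)); e=[bx[1]-bx[0],bx[2]-bx[1]]; L=max(e,key=np.linalg.norm)
        print("score",r[0]["score"],"c",round(cx,1),round(cy,1),"size",round(a,1),round(b,1),"dir",np.degrees(np.arctan2(L[1],L[0])).round(1))
E
python3 - <<'E'
from bp import *
st(); 
for n in ("wrist","top","scene"): print(n); bead(vision.snapshot(n))
E
```

```text
14.15 [ 0.4358 -0.2801  0.1391] F [0.5 0.8 0.8] T [ 0.1  -0.15 -0.  ] gap 0.07275444876457127 
 y [-0.994  0.108  0.001] z [-0.001  0.    -1.   ]
wrist
[(array([ 0.4463, -0.3095, -0.0008]), 0.67)]
score 0.62 c 443.2 -308.2 size 50.6 110.3 dir -79.3
top
[(array([ 0.4425, -0.3063,  0.0039]), 0.57)]
score 0.63 c 442.1 -297.0 size 41.4 61.5 dir -9.8
scene
[(array([ 4.442e-01, -3.078e-01, -1.000e-04]), 0.78)]
score 0.62 c 443.4 -299.6 size 53.5 121.4 dir -77.5
```

Emit:
arm_command([
  [[0.74,-2.81,-1],[0,0,8.5]],
  [[0.74,-2.81,-4],[0,0,16.9]],
  [[0.74,-2.81,-8],[0,0,16.9]],
  [[0.74,-2.81,-12],[0,0,16.9]],
  [[0.74,-2.81,-14.5],[0,0,16.9]],
  [[0.74,-2.81,-15.5],[0,0,16.9]],
  [[0.74,-2.81,-15.5],[0,0,16.9]],
  [[0.74,-2.81,-15.5],[0,0,16.9]],
])

```text
clock: 15.4
eef_pos: [0.4439, -0.3068, -0.0138]
ee_rot: [0.0, 0.768, -0.641, 0.001]
contact_force: [0.7, 1.0, -0.1]
finger_gap: 0.0724
gripper_force: 0.0
```

Run:
```python
from bp import *
st(); bead(vision.snapshot("wrist"))
```

```text
15.4 [ 0.4439 -0.3068 -0.0138] F [ 0.7  1.  -0.1] T [ 0.03  0.   -0.02] gap 0.0724291942405563 
 y [-0.984 -0.179 -0.001] z [ 0.002 -0.001 -1.   ]
[(array([ 0.4469, -0.3094, -0.0036]), 0.72)]
score 0.98 c 443.3 -308.5 size 50.5 110.3 dir -79.6
```

Emit:
arm_command([
  [[0,-0.15,0],[0,0,0]],
  [[0,-0.15,0],[0,0,0]],
  [[0,-0.15,-0.3],[0,0,0]],
  [[0,-0.15,-0.6],[0,0,0]],
  [[0,-0.15,-0.8],[0,0,0]],
  [[0,-0.15,-1.0],[0,0,0]],
  [[0,-0.15,-1.0],[0,0,0]],
], grip=0.68)

```text
clock: 16.25
eef_pos: [0.4423, -0.3078, -0.0259]
ee_rot: [0.0, 0.768, -0.641, -0.001]
contact_force: [0.5, -0.1, 0.4]
finger_gap: 0.0581
gripper_force: 0.0
```

Emit:
arm_command([
  [[0,0,-0.2],[0,0,0]],
  [[0,0,-0.2],[0,0,0]],
])

```text
clock: 16.45
eef_pos: [0.4425, -0.3078, -0.0277]
ee_rot: [0.0, 0.768, -0.641, -0.0]
contact_force: [0.7, -0.5, -1.0]
finger_gap: 0.0583
gripper_force: 0.0
```

Emit:
arm_command([
  [[0,0,-0.2],[0,0,0]],
  [[0,0,-0.2],[0,0,0]],
])

```text
clock: 16.65
eef_pos: [0.4424, -0.3078, -0.0297]
ee_rot: [0.0, 0.768, -0.641, -0.001]
contact_force: [-0.1, 0.5, -0.1]
finger_gap: 0.058
gripper_force: 0.0
```

Emit:
arm_command([
  [[0,0,-0.2],[0,0,0]],
  [[0,0,-0.2],[0,0,0]],
])

```text
clock: 16.85
eef_pos: [0.4424, -0.3078, -0.0317]
ee_rot: [0.0, 0.768, -0.641, -0.001]
contact_force: [0.5, -0.3, -0.1]
finger_gap: 0.0578
gripper_force: 0.0
```

Emit:
arm_command([
  [[0,0,-0.2],[0,0,0]],
  [[0,0,-0.4],[0,0,0]],
  [[0,0,-0.4],[0,0,0]],
])

```text
clock: 17.15
eef_pos: [0.4423, -0.3078, -0.0358]
ee_rot: [0.0, 0.768, -0.641, -0.001]
contact_force: [0.3, -0.0, -0.1]
finger_gap: 0.0581
gripper_force: 0.0
```

Emit:
arm_command([
  [[0,0,-0.2],[0,0,0]],
  [[0,0,-0.2],[0,0,0]],
])

```text
clock: 17.35
eef_pos: [0.4424, -0.3078, -0.0377]
ee_rot: [0.0, 0.768, -0.641, -0.0]
contact_force: [0.3, 0.3, -0.4]
finger_gap: 0.0581
gripper_force: 0.0
```

Emit:
arm_command([
  [[0,0,-0.2],[0,0,0]],
  [[0,0,-0.2],[0,0,0]],
])

```text
clock: 17.55
eef_pos: [0.4428, -0.3081, -0.0386]
ee_rot: [0.0, 0.768, -0.641, 0.0]
contact_force: [-2.1, 1.1, 7.2]
finger_gap: 0.0578
gripper_force: 3.4
```

Contact: the true tip sits 38.5 mm behind the reported TCP. Raise 4 mm and grip.

Emit:
arm_command([
  [[0,0,0.4],[0,0,0]],
  [[0,0,0.4],[0,0,0]],
])

```text
clock: 17.75
eef_pos: [0.443, -0.3081, -0.0349]
ee_rot: [0.0, 0.768, -0.641, 0.0]
contact_force: [0.6, -0.1, 0.3]
finger_gap: 0.0579
gripper_force: 0.0
```

Emit:
arm_command([
  [[0,0,0],[0,0,0]],
  [[0,0,0],[0,0,0]],
  [[0,0,0],[0,0,0]],
], grip=0.5, grip_force=70)

```text
clock: 18.05
eef_pos: [0.4434, -0.3082, -0.0346]
ee_rot: [0.0, 0.768, -0.641, 0.001]
contact_force: [-0.3, 0.9, 6.5]
finger_gap: 0.048
gripper_force: 72.2
```

Emit:
arm_command([
  [[0,0,1],[0,0,0]],
  [[0,0,4],[0,0,0]],
  [[0,0,8],[0,0,0]],
  [[0,0,12],[0,0,0]],
  [[0,0,16],[0,0,0]],
  [[0,0,20],[0,0,0]],
  [[0,0,20],[0,0,0]],
])

```text
clock: 18.75
eef_pos: [0.4451, -0.3097, 0.1709]
ee_rot: [-0.001, 0.768, -0.641, 0.005]
contact_force: [0.8, 0.5, -2.8]
finger_gap: 0.0477
gripper_force: 73.5
```

Run:
```python
from bp import *
s=st(); w=vision.snapshot("wrist"); import pickle; pickle.dump(w,open("w5.pkl","wb"))
for dz in (.034,.037,.04): bead(w,s["eef_pos"][2]+dz+.01-.001)
```

```text
18.75 [ 0.4451 -0.3097  0.1709] F [ 0.8  0.5 -2.8] T [-0.07 -0.11 -0.  ] gap 0.04773192810888696 
 y [-0.984 -0.179 -0.007] z [ 0.008 -0.005 -1.   ]
[(array([ 0.4451, -0.3103,  0.2029]), 0.84)]
score 0.67 c 444.4 -313.8 size 50.7 103.3 dir -79.6
[(array([ 0.4451, -0.3103,  0.2029]), 0.84)]
score 0.67 c 444.6 -315.2 size 49.6 101.0 dir -79.6
[(array([ 0.4451, -0.3103,  0.2029]), 0.84)]
score 0.67 c 444.9 -316.7 size 48.4 98.7 dir -79.6
```

```bash
cat > tgt.py <<'E'
from h import *
from scipy.spatial.transform import Rotation as R
ha=np.radians(-84.1); h=np.array([np.cos(ha),np.sin(ha),0]); th=np.radians(30.3); Z=np.array([0,0,1.])
d=h*np.cos(th)-Z*np.sin(th); n=h*np.sin(th)+Z*np.cos(th); C=np.array([.4203,.1524,.14])
tz=-n; tx=d*0+ (d); ty=np.cross(tz,tx)
M1=np.c_[tx,ty,tz]   # tool x downhill
if __name__=="__main__":
    s=manip.sense(); w,x,y,z=s["ee_rot"]; M0=R.from_quat([x,y,z,w]).as_matrix()
    print("turn deg",np.degrees(R.from_matrix(M1@M0.T).as_rotvec()).round(2))
    for nm,up,off in (("hover",.010,.045),("low",.006,.010),("touch",.006,0),("final",0,0)):
        T=C+.012*n+(.013-up)*d+off*n-.0347*n
        print(nm,T.round(4),"shift cm",((T-s["eef_pos"])*100).round(2))
    print("d",d.round(3),"n",n.round(3))
E
python3 tgt.py
```

```text
turn deg [29.92  4.05 -4.33]
hover [0.4217 0.1386 0.1577] shift cm [-2.   44.61 -0.52]
low [0.4203 0.1528 0.1255] shift cm [-2.14 46.02 -3.74]
touch [0.4197 0.1578 0.1169] shift cm [-2.2  46.53 -4.61]
final [0.4203 0.1526 0.1138] shift cm [-2.14 46.01 -4.91]
d [ 0.089 -0.859 -0.505] n [ 0.052 -0.502  0.863]
```

Emit:
arm_command([
  [[0,2,3],[0,0,0]],
  [[0,5,6],[3,0.4,-0.4]],
  [[-0.3,9,8],[6,0.8,-0.8]],
  [[-0.6,13,8],[9,1.2,-1.3]],
  [[-0.9,17,8],[12,1.6,-1.7]],
  [[-1.2,21,8],[15,2,-2.2]],
  [[-1.4,25,8],[18,2.4,-2.6]],
  [[-1.6,29,8],[21,2.8,-3]],
  [[-1.8,33,8],[24,3.2,-3.5]],
  [[-2,37,7],[27,3.6,-3.9]],
  [[-2,41,5],[29.9,4,-4.3]],
  [[-2,43,3],[29.9,4,-4.3]],
])

```text
clock: 20.3
eef_pos: [0.4218, 0.1234, 0.193]
ee_rot: [-0.175, 0.716, -0.647, -0.193]
contact_force: [0.6, -1.1, -2.6]
finger_gap: 0.0479
gripper_force: 73.7
```

Emit:
arm_command([
  [[0,0,0],[0,0,0]],
  [[0,0,0],[0,0,0]],
  [[0,0,0],[0,0,0]],
])

```text
clock: 20.6
eef_pos: [0.4231, 0.1213, 0.195]
ee_rot: [-0.176, 0.717, -0.647, -0.191]
contact_force: [0.1, -0.9, -3.4]
finger_gap: 0.0477
gripper_force: 73.9
```

```bash
python3 - <<'E'
from h import *
st(); w=look("wrist",None,("bead_plate",)); look("scene",None,("bead_plate","ledge","table_top","handle_grip"))
E
python3 tgt.py
```

```text
20.6 [0.4231 0.1213 0.195 ] F [ 0.1 -0.9 -3.4] T [-2.08 -0.24 -0.01] gap 0.047682451705800384 
 y [-0.995 -0.102 -0.004] z [-0.047  0.499 -0.865]
wrist bead_plate [(array([0.4281, 0.102 , 0.2215]), 0.93)]
scene bead_plate [(array([0.4269, 0.1012, 0.225 ]), 0.72)]
scene ledge [(array([0.4236, 0.0838, 0.1191]), 0.97)]
scene table_top [(array([0.4197, 0.1468, 0.1502]), 0.69)]
scene handle_grip []
turn deg [0.12 0.23 0.08]
hover [0.4217 0.1386 0.1577] shift cm [-0.1   1.68 -3.71]
low [0.4203 0.1528 0.1255] shift cm [-0.25  3.09 -6.93]
touch [0.4197 0.1578 0.1169] shift cm [-0.3   3.6  -7.79]
final [0.4203 0.1526 0.1138] shift cm [-0.25  3.08 -8.09]
d [ 0.089 -0.859 -0.505] n [ 0.052 -0.502  0.863]
```

Emit:
arm_command([
  [[-0.1,0.8,-1.8],[0,0,0]],
  [[-0.1,1.7,-3.7],[0.1,0.2,0.1]],
  [[-0.2,2.4,-5.3],[0.1,0.2,0.1]],
  [[-0.25,3.1,-6.9],[0.1,0.2,0.1]],
  [[-0.25,3.1,-6.9],[0.1,0.2,0.1]],
  [[-0.25,3.1,-6.9],[0.1,0.2,0.1]],
])

```text
clock: 21.55
eef_pos: [0.4203, 0.1528, 0.1259]
ee_rot: [-0.175, 0.717, -0.646, -0.194]
contact_force: [0.4, 0.2, -2.4]
finger_gap: 0.0478
gripper_force: 73.9
```

```bash
python3 - <<'E'
from bp import *
st(); s=look("scene",None,("bead_plate","ledge"))
E
python3 tgt.py
```

```text
21.55 [0.4203 0.1528 0.1259] F [ 0.4  0.2 -2.4] T [-2.08 -0.24 -0.05] gap 0.047759802963433434 
 y [-0.995 -0.104 -0.   ] z [-0.052  0.501 -0.864]
scene bead_plate [(array([0.4228, 0.1345, 0.1563]), 0.8)]
scene ledge [(array([0.4246, 0.0867, 0.1195]), 0.89)]
turn deg [ 0.02  0.12 -0.03]
hover [0.4217 0.1386 0.1577] shift cm [ 0.08 -1.42  3.11]
low [0.4203 0.1528 0.1255] shift cm [-0.07 -0.01 -0.11]
touch [0.4197 0.1578 0.1169] shift cm [-0.12  0.5  -0.98]
final [0.4203 0.1526 0.1138] shift cm [-0.06 -0.02 -1.28]
d [ 0.089 -0.859 -0.505] n [ 0.052 -0.502  0.863]
```

Now down along the normal, feeling for the surface.

Emit:
arm_command([
  [[-0.03,0.2,-0.35],[0,0,0]],
  [[-0.05,0.35,-0.6],[0,0,0]],
  [[-0.05,0.35,-0.6],[0,0,0]],
])

```text
clock: 22.0
eef_pos: [0.4193, 0.1567, 0.1193]
ee_rot: [-0.175, 0.717, -0.646, -0.194]
contact_force: [-0.3, -0.4, -3.3]
finger_gap: 0.0476
gripper_force: 73.9
```

Emit:
arm_command([
  [[-0.01,0.1,-0.17],[0,0,0]],
  [[-0.01,0.1,-0.17],[0,0,0]],
])

```text
clock: 22.2
eef_pos: [0.4196, 0.1574, 0.1181]
ee_rot: [-0.175, 0.717, -0.646, -0.194]
contact_force: [-0.3, -1.0, 0.5]
finger_gap: 0.0476
gripper_force: 74.3
```

Emit:
arm_command([
  [[-0.01,0.05,-0.09],[0,0,0]],
  [[-0.01,0.05,-0.09],[0,0,0]],
])

```text
clock: 22.4
eef_pos: [0.4197, 0.1575, 0.118]
ee_rot: [-0.175, 0.717, -0.646, -0.193]
contact_force: [-3.6, -4.3, 6.4]
finger_gap: 0.0477
gripper_force: 75.0
```

Contact within 1 mm of the predicted height. Ease up 0.5 mm and slide downhill to the ledge.

Emit:
arm_command([
  [[0.02,-0.11,-0.01],[0,0,0]],
  [[0.03,-0.2,-0.06],[0,0,0]],
  [[0.04,-0.28,-0.11],[0,0,0]],
  [[0.05,-0.37,-0.16],[0,0,0]],
  [[0.05,-0.37,-0.16],[0,0,0]],
])

```text
clock: 22.9
eef_pos: [0.4211, 0.1549, 0.1164]
ee_rot: [-0.176, 0.717, -0.646, -0.193]
contact_force: [-0.9, -0.3, 5.9]
finger_gap: 0.0477
gripper_force: 74.8
```

Emit:
arm_command([
  [[0.01,-0.09,-0.05],[0,0,0]],
  [[0.01,-0.09,-0.05],[0,0,0]],
])

```text
clock: 23.1
eef_pos: [0.4213, 0.1539, 0.1159]
ee_rot: [-0.176, 0.717, -0.646, -0.193]
contact_force: [-0.1, 0.2, 4.8]
finger_gap: 0.0474
gripper_force: 74.8
```

Emit:
arm_command([
  [[0.01,-0.09,-0.05],[0,0,0]],
  [[0.01,-0.09,-0.05],[0,0,0]],
])

```text
clock: 23.3
eef_pos: [0.4214, 0.153, 0.1153]
ee_rot: [-0.176, 0.717, -0.646, -0.193]
contact_force: [-0.5, -0.5, 5.1]
finger_gap: 0.0475
gripper_force: 74.8
```

Emit:
arm_command([
  [[0.01,-0.09,-0.05],[0,0,0]],
  [[0.01,-0.09,-0.05],[0,0,0]],
])

```text
clock: 23.5
eef_pos: [0.4215, 0.1521, 0.1148]
ee_rot: [-0.176, 0.717, -0.646, -0.193]
contact_force: [0.4, -0.4, 5.4]
finger_gap: 0.0476
gripper_force: 74.8
```

Emit:
arm_command([
  [[0.01,-0.09,-0.05],[0,0,0]],
  [[0.01,-0.09,-0.05],[0,0,0]],
])

```text
clock: 23.7
eef_pos: [0.4216, 0.1512, 0.1143]
ee_rot: [-0.176, 0.717, -0.646, -0.193]
contact_force: [-0.7, -0.1, 5.3]
finger_gap: 0.0476
gripper_force: 74.8
```

Emit:
arm_command([
  [[0.01,-0.09,-0.05],[0,0,0]],
  [[0.01,-0.09,-0.05],[0,0,0]],
])

```text
clock: 23.9
eef_pos: [0.4216, 0.1512, 0.1143]
ee_rot: [-0.177, 0.717, -0.646, -0.194]
contact_force: [-1.3, 1.9, 7.0]
finger_gap: 0.0477
gripper_force: 74.9
```

Emit:
arm_command([
  [[0.01,-0.09,-0.05],[0,0,0]],
  [[0.01,-0.09,-0.05],[0,0,0]],
])

```text
clock: 24.1
eef_pos: [0.4217, 0.1512, 0.1143]
ee_rot: [-0.178, 0.717, -0.646, -0.194]
contact_force: [-1.9, 5.6, 9.8]
finger_gap: 0.0481
gripper_force: 74.9
```

Run:
```python
from h import *
st(); look("scene",None,("bead_plate","ledge"))
```

```text
24.1 [0.4217 0.1512 0.1143] F [-1.9  5.6  9.8] T [1.5  0.47 0.13] gap 0.04811485081871481 
 y [-0.995 -0.103 -0.004] z [-0.049  0.505 -0.861]
scene bead_plate [(array([0.425 , 0.1327, 0.1439]), 0.87)]
scene ledge [(array([0.4266, 0.0867, 0.1173]), 0.79)]
```

The plate is against the ledge, with about 7 N along the slope. Release and retreat along the normal.

Emit:
arm_command([
  [[-0.01,0.09,0.05],[0,0,0]],
  [[-0.01,0.09,0.05],[0,0,0]],
  [[-0.01,0.09,0.05],[0,0,0]],
  [[0,-0.2,0.6],[0,0,0]],
  [[0.1,-1.2,2.4],[0,0,0]],
  [[0.3,-3,5.2],[0,0,0]],
  [[0.5,-5,8.6],[0,0,0]],
  [[0.5,-5,8.6],[0,0,0]],
], grip=0.72)

```text
clock: 25.05
eef_pos: [0.4283, 0.0965, 0.2026]
ee_rot: [-0.177, 0.717, -0.646, -0.19]
contact_force: [0.3, 0.2, -0.4]
finger_gap: 0.0615
gripper_force: 0.0
```

```bash
cat > chk.py <<'E'
from h import *
from tgt import d,n,C,ty
from scipy.spatial.transform import Rotation
def proj(s,uv,off):
    D=s["R"].T@np.linalg.solve(s["intrinsics"],np.array([uv[0],uv[1],1.])); c=-s["R"].T@s["t"]; P0=C+(.012+off)*n
    X=c+D*((P0-c)@n)/(D@n)-P0; return X@-d*1e3,X@ty*1e3
def plate(s):
    r=cut_out(s,"bead_plate")
    print([(np.round(m["location"],4),round(m["score"],2)) for m in mark_of(s,"bead_plate")[:1]])
    if r:
        c=max(cv2.findContours(r[0]["region"].astype(np.uint8),0,2)[0],key=cv2.contourArea)[:,0]
        P=np.array([proj(s,p,.01) for p in c],np.float32); (cx,cy),ab,an=cv2.minAreaRect(P); print(r[0]["score"],"uphill,y centre",round(cx,1),round(cy,1),np.round(ab,1),round(an,1),"uphill range",P[:,0].min(),P[:,0].max(),"y",P[:,1].min(),P[:,1].max())
E
python3 - <<'E'
from chk import *
import pickle
st()
for k in ("wrist","scene"):
    s=vision.snapshot(k); pickle.dump(s,open(f"p_{k}.pkl","wb")); print(k); plate(s)
E
```

```text
25.05 [0.4283 0.0965 0.2026] F [ 0.3  0.2 -0.4] T [-1.44 -0.24 -0.04] gap 0.061537341879686944 
 y [-0.995 -0.102 -0.008] z [-0.044  0.5   -0.865]
wrist
[(array([0.4265, 0.1327, 0.1432]), 0.65)]
0.72 uphill,y centre -15.0 -0.2 [ 49.9 109.4] 89.9 uphill range -69.721664 39.697906 y -25.2121 24.773485
scene
[(array([0.4236, 0.1323, 0.1435]), 0.89)]
0.58 uphill,y centre -0.3 4.3 [142.9  58.9] 2.3 uphill range -71.24158 70.70691 y -26.66733 35.214905
```

Plate flat on the table, 109.4×49.9 mm in the rectified view, centred. Now checking how square it is to the ledge.

Run:
```python
from chk import *
import pickle
s=pickle.load(open("p_wrist.pkl","rb")); g=cv2.GaussianBlur(cv2.cvtColor(s["img"],6),(0,0),.7)
def prof(ys,xs,off):
    X=np.array([C+(.012+off)*n+(-d)*x*1e-3+ty*y*1e-3 for y in ys for x in xs]); p=(X@s["R"].T+s["t"])@s["intrinsics"].T
    uv=(p[:,:2]/p[:,2:]).astype(np.float32); return cv2.remap(g,uv[:,:1],uv[:,1:],1).reshape(len(ys),len(xs)).astype(float)
xs=np.arange(-90,-55,.25); ys=[-60,-52,-44,-36,-20,-10,10,20,36,44,52,60]
I=prof(ys,xs,.012); D=np.diff(I,axis=1)
for y,r,i in zip(ys,D,I): 
    o=np.argsort(-abs(r))[:1]; print(y,"min",xs[r.argmin()],int(r.min()),"max",xs[r.argmax()],int(r.max()), i[::12].astype(int))
# plate long-side and table side edges
print("table sides")
yy=np.arange(-75,-55,.25)
for x in (-50,-30,-10,10,30,50): 
    a=prof(yy,[x],0)[:,0]; b=prof(-yy,[x],0)[:,0]; print(x, yy[abs(np.diff(a)).argmax()], -yy[abs(np.diff(b)).argmax()])
print("plate sides")
y2=np.arange(-32,-18,.25)
for x in (-55,-40,-20,0,20,30): 
    a=prof(y2,[x],.01)[:,0]; b=prof(-y2,[x],.01)[:,0]; print(x, y2[abs(np.diff(a)).argmax()], -y2[abs(np.diff(b)).argmax()])
```

```text
-60 min -71.5 -4 max -78.75 6 [ 93  90  90  90 124 142 132 113 115 117 117 118]
-52 min -79.25 -5 max -81.25 10 [ 89  90  91 136 141 142 134 144 145 145 145 145]
-44 min -78.75 -6 max -81.25 9 [ 90  93 101 141 142 144 136 143 144 144 144 144]
-36 min -78.75 -5 max -81.0 6 [130 133 133 152 146 144 139 141 143 143 143 143]
-20 min -78.25 -6 max -69.75 5 [168 188 188 183 157 146 142 148 166 169 175 179]
-10 min -78.75 -6 max -69.75 6 [193 191 191 184 159 147 144 161 175 176 174 172]
10 min -77.25 -7 max -69.25 5 [195 194 193 191 167 143 143 149 161 160 159 155]
20 min -77.5 -8 max -69.0 4 [185 197 193 190 172 141 142 143 157 154 156 157]
36 min -77.5 -8 max -80.25 7 [130 131 131 133 176 140 142 131 142 142 142 142]
44 min -77.5 -7 max -80.25 7 [132 132 131 132 176 140 142 129 143 143 143 143]
52 min -76.75 -8 max -79.75 7 [129 130 133 133 179 139 142 131 143 144 144 144]
60 min -81.5 -15 max -84.0 16 [154 129 166 167 127 137 142 130 143 143 143 142]
table sides
-50 -69.0 74.5
-30 -64.75 66.0
-10 -68.0 71.5
10 -67.0 74.5
30 -65.75 62.5
50 -57.5 73.5
plate sides
-55 -25.25 25.75
-40 -25.0 25.5
-20 -25.25 24.75
0 -24.25 25.25
20 -24.75 31.75
30 -25.25 25.0
```

Ledge is about 1° off the plate's square. Re-measuring the swivel from the earlier vantage pose to see whether it moved.

Emit:
arm_command([
  [[0,-1,3],[-8,-0.8,0]],
  [[-1,0,4],[-16,-1.6,0]],
  [[-3,0,4],[-24,-2.4,0]],
  [[-6,0,4],[-29.8,-3.1,0]],
  [[-9,0,4],[-29.8,-3.1,0]],
], grip=1)

```text
clock: 25.85
eef_pos: [0.3338, 0.1004, 0.2371]
ee_rot: [0.0, 0.745, -0.668, -0.001]
contact_force: [-1.2, 0.8, -0.1]
finger_gap: 0.0853
gripper_force: 0.0
```

Emit:
arm_command([
  [[-3,2,0],[0,0,-8.5]],
  [[-6,4,0],[0,0,-17]],
  [[-6,4,0],[0,0,-25.5]],
  [[-6,4,-2],[0,0,-34]],
  [[-6,4,-4],[0,0,-42.5]],
  [[-6,4,-6],[0,0,-51]],
  [[-6,4,-8],[0,0,-59.5]],
  [[-6,4,-8],[0,0,-68]],
  [[-6,4,-8],[0,0,-76.5]],
  [[-6,4,-8],[0,0,-85]],
  [[-6,4,-8],[0,0,-92.8]],
  [[-6,4,-8],[0,0,-92.8]],
])

```text
clock: 27.05
eef_pos: [0.275, 0.1388, 0.1577]
ee_rot: [0.002, -0.025, 1.0, -0.0]
contact_force: [0.5, -0.4, 0.8]
finger_gap: 0.0854
gripper_force: 0.0
```

```bash
cat > m2.py <<'E'
from rect import *
import pickle
def run(w):
    x=swivel(w); needle(w,x[:2],x[2]); F=np.r_[x[:2],.012]; uy=np.array([np.cos(x[2]),np.sin(x[2]),0]); ux=np.array([uy[1],-uy[0],0])
    g=np.arange(-9,9.01,.1)
    def cen(z,r,t):
        F[2]=z; I=polar(w,F,ux,uy,[r],g)[0].astype(float); m=np.flatnonzero(I>t)
        m=max(np.split(m,np.flatnonzero(np.diff(m)>3)+1),key=len); return round((g[m[0]]+g[m[-1]])/2,2),round(g[m[-1]]-g[m[0]],1)
    print("line",[cen(.012,r,200) for r in (.086,.09,.094,.098)]," ptr",[cen(z,r,200) for z in (.012,.016) for r in (.068,.07,.072,.074)])
E
python3 - <<'E'
from m2 import *
print("before"); run(pickle.load(open("w3.pkl","rb")))
st(); w=vision.snapshot("wrist"); pickle.dump(w,open("w6.pkl","wb")); print("now"); run(w)
E
```

```text
before
foot c [0.4203 0.1524] y dir -172.87 scale 0.999 rms 0.21 12
0.082 hub [326.6 346.8] [26.5 27.5 28.1 28.6 28.9 29.3] line dir 31.39 off mm -2.02
0.084 hub [326.4 344.1] [31.3 31.3 31.3 31.3 31.3 32. ] line dir 32.22 off mm -0.49
0.086 hub [326.2 341.4] [36.2 35.1 34.6 34.1 34.1 34.5] line dir 32.88 off mm 1.17
0.088 hub [326.  338.8] [41.  39.1 37.7 36.9 37.1 37.4] line dir 34.2 off mm 2.53
0.09 hub [325.8 336.1] [46.  43.  41.  40.3 40.2 35.5] line dir 29.33 off mm 7.03
ticks [ 1.4 11.2 21.3 31.2 41.5 51.8]
line [(np.float64(-0.25), np.float64(3.7)), (np.float64(-0.2), np.float64(3.4)), (np.float64(-0.15), np.float64(3.3)), (np.float64(-0.1), np.float64(3.2))]  ptr [(np.float64(0.55), np.float64(8.9)), (np.float64(0.5), np.float64(8.8)), (np.float64(0.5), np.float64(8.4)), (np.float64(0.45), np.float64(5.9)), (np.float64(0.65), np.float64(7.5)), (np.float64(0.6), np.float64(8.6)), (np.float64(0.55), np.float64(8.5)), (np.float64(0.5), np.float64(8.0))]
27.05 [0.275  0.1388 0.1577] F [ 0.5 -0.4  0.8] T [ 0.01  0.04 -0.01] gap 0.08543620012593987 
 y [-0.051  0.999 -0.001] z [ 
[... 292 characters left out ...]
4 33.9 33.9 34.5] line dir 32.75 off mm 1.16
0.088 hub [323.4 348.5] [40.9 38.8 37.4 36.6 36.9 37.5] line dir 34.36 off mm 2.3
0.09 hub [323.2 345.8] [45.5 42.6 40.6 39.8 39.9 37.3] line dir 32.03 off mm 5.51
ticks [ 1.2 11.1 21.2 31.2 41.5 51.8]
line [(np.float64(-0.3), np.float64(3.6)), (np.float64(-0.2), np.float64(3.4)), (np.float64(-0.15), np.float64(3.3)), (np.float64(-0.1), np.float64(3.2))]  ptr [(np.float64(0.3), np.float64(9.0)), (np.float64(0.35), np.float64(8.9)), (np.float64(0.35), np.float64(8.3)), (np.float64(0.2), np.float64(5.2)), (np.float64(0.35), np.float64(8.3)), (np.float64(0.4), np.float64(8.6)), (np.float64(0.45), np.float64(8.5)), (np.float64(0.45), np.float64(7.9))]
```

```bash
python3 -c "
from h import *
print(manip.finish_job())"
```

```text
the job is handed in; nothing more can be done
None
```

I handed the job in at about 27 s. The table stands about 0.6° off the long swivel line and at about 30° tilt. The bead plate lies flat and wholly on the table, bead up, one short end against the ledge and within about 1° of square. I never touched the thin plate, bolt or tape.

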